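# Rim check of a brass wheel at a sprung lamp shutter

### The arm

A 6-joint arm with a two-finger parallel gripper is mounted at the origin on the work surface. World frame = base frame: x ahead of the robot, y to its left, z up, the work surface at z = 0. Lengths are in mm, angles in rad, forces in N, time in s.
With the tool pointing down it reaches from about 350 to 875 mm from the base axis. Payload 4.2 kg.
Tool frame: the origin (TCP) lies midway between the tips of the shut fingers; the grasp point (between the pads) lies 19 mm behind it; z points along the fingers, y is the line along which they close (so a half turn about z gives the same grasp; the last joint's range is limited). The gripper opens to 85 mm and grips with 20 to 120 N. Pads are 22 mm wide; open, the fingers measure 114 mm over their backs; the gripper's body (76 mm by 85 mm) begins 54 mm behind the grasp point. The pads swing forward as they close: fully open they stand 13 mm farther back than shut.
Start: joints at [1.4, 0.385, 0.008, 0, -1.194, -0.259], TCP at [260.397, 568.148, 199.812] pointing down, gripper open.
Joint ranges: [-3.14, 3.14], [-1.21, 2.06], [-1.07, 1.41], [-3.16, 2.05], [-2.99, -0.16], [-3.1, 3.1]. Speed limits (rad/s): [2.79, 2.79, 3.14, 3.14, 3.14, 3.14].

### API

Orientations are given as a unit quaternion [x, y, z, w].
In Python, from bench import sensors, get_image, camera_params, job_done gives the robot as it stands.
- The arm moves only by the tool servo_tool, never from a script. Its argument "motion" is a list of rows, each an object with "travel": the shift along the tool's x, y, z as a fraction of full scale, a list of three; "rot": the turn, a rotation vector about the tool's x, y, z as a fraction of full scale, a list of three; "hand": the opening, from 0 (shut) to 1 (fully open). In form: [{"travel": [x, y, z], "rot": [wx, wy, wz], "hand": hand}, ...]. A call has 1 to 10 rows; each row shifts and turns the commanded pose from where the row before left it, along the tool's axes as they then stand; what a row does not reach is not made up. Full scale, the value 1, is 25 cm for a shift and 360 degrees for a turn. A row lasts 1/12 s, in which the tool goes at most 41.7 mm and 7.16 degrees, less where a joint would pass 70% of its speed; a pose out of reach is approached as far as the arm can. A call with a number of a shift or a turn outside -1 to 1 is refused whole. A call with a gripper value outside its range is refused whole. The fingers move at their own pace and stop on an object; the grip force is fixed at half the most. Time passes only in rows, so rows that do not move let the fingers close. It gives the time, the measured TCP pose, the force, the opening and the grip force at its end, in the units of the state.
- sensors.read_state(): the state, without advancing time (a new reading comes with each control period).
- get_image(name): name is "side" or "top" or "wrist"; returns (picture, depth): 420x560x3 uint8, red, green, blue; 420x560 float32, mm along the optical axis (not along the pixel's ray), 0 where there is no reading.
- camera_params(name): a dict with "camera_matrix" (3x3 intrinsics, pixels), "R" (3x3) and "t" (3): a world point X has camera coordinates R X + t; the wrist camera has in their place "mount" (4x4, takes a point from camera to tool coordinates, whose origin is the TCP and whose axes are the flange's). Camera axes: x right, y down, z forward; pixel columns grow to the right and rows downward; lengths in mm; the calibration is good to about 2 mm. A picture is of the moment at which its call begins: read the wrist's pose just before it. camera_params takes no time and is no camera call.
- job_done(): hands the job in; it is judged then, once.
The state is a dict: "clock": time; "joints": joint angles; "joint_vel": joint speeds; "joint_efforts": joint torques, N m; "position": TCP position; "ee_rot": TCP orientation; "contact_force": force on the tool from outside, world axes, zero at the start; "wrist_torque": the same for the moment, N m; "gripper_width": finger opening in mm; "grasp_force": force on a finger pad.
Only numpy, scipy, OpenCV 4.12 (cv2) and the standard library are available. Lean on these libraries where they do the work, as an engineer would, in place of code of your own. Each camera call takes 0.05 s, during which the arm holds its last target. There are 200 camera calls.

### The job

Thread the largest of the three brass wheels, hub up, onto the upright arbor of the blue rim checker, lowering it (not dropping it) until it rests on the shoulder, and let go of it. Then slide the checker's sprung shutter by its upright tab to half travel, so that the tab stands at the long middle mark, and finish while still holding it there against the spring: do not let go at the end. Leave the other wheels and the things lying about where they are.

Things in the scene. Friction and masses are not known exactly. Their poses are not given: they have to be found in the camera images.
- wheel_large: The largest loose brass toothed wheel, 64 mm over the teeth, lying flat with its hub up. Origin: centre of its underside; z up along its axis. Toothed disc 6 mm thick (z 0 to 6 mm), on it a round hub 22 mm in diameter from z = 6 to 30 mm (grip it there); a 12 mm round bore runs right through. 0.16 kg, may vary by 30 %.
- wheel_medium: Loose brass wheel of the same shape, 50 mm over the teeth, same hub and bore, lying flat, hub up. Not to be moved. Origin: centre of its underside.
- wheel_small: Loose brass wheel of the same shape, 38 mm over the teeth, same hub and bore, lying flat, hub up. Not to be moved. Origin: centre of its underside.
- checker: Rim checker fixed to the table (place and turn vary): blue base 110 mm (x) by 250 mm (y) by 30 mm high; origin: centre of its underside, z up. At y = -70 mm stands the steel arbor. A steel shutter plate at 32 to 35 mm height slides along +y, away from the arbor, between two rails (40 mm high, x = 27 to 37 mm either side). A block 30 mm wide, 52 mm high stands at y = 106 to 118 mm.
- half_mark (a point): On top of the checker's base, 30 mm above the table, midway between the two long white marks outside the rails: the middle of the tab stands right above it at half travel. Short white marks 30 mm before it (tab when shut) and 30 mm beyond it (fully open). Axes as the checker's.
- arbor_seat (a point): On the arbor's axis, at the top of its shoulder (a collar 20 mm in diameter, its top 46 mm above the table), where the wheel's underside comes to rest. Above it the arbor pin is 9 mm in diameter and 40 mm tall (top 86 mm above the table), coned over the last 4 mm. Axes as the checker's.
- tab_top (a point): Middle of the top of the shutter's upright tab, 75 mm above the table; moves with the shutter. The tab measures 30 mm along the checker's x, 12 mm along its y (the slide direction) and rises 40 mm above the shutter plate. Axes as the checker's.
- shutter (a joint): Travel of the shutter along the checker's +y, in metres: 0 = shut (start), 0.030 = half travel, 0.060 = fully open stop. A spring pulls it shut with about 2.4 N at 0, 6 N at half travel and 9.6 N fully open; it springs back when let go.
- loupe: Aluminium eye loupe, a cup 38 mm across the rim, 30 mm high. Not to be moved. Origin: centre of its underside.
- screwdriver: Screwdriver with wooden handle, 190 mm long, lying. Not to be moved.
- oiler: Small amber oil bottle, 28 mm in diameter, 55 mm high. Not to be moved. Origin: centre of its underside.
- dividers: Steel dividers lying flat, about 155 mm long. Not to be moved.
There are look-alikes about, which are no part of the job. What is shaped like the wheel_large but green or purple is not meant.

How it is judged:
By the outcome, as a careful person would: the job done as asked, in the order asked, and still so for the second after the job is handed in, while the arm keeps its last pose, push and grip.
It also fails if it takes over 58 s, if anything falls off the work surface, if the arm or the gripper's body presses on something with over 40 N, if the wrist force passes 120 N, or if a joint passes its speed limit or range.

## Working session

There is one attempt and no reset: what is moved stays moved. The work goes in short steps, Python scripts to look and compute and a tool call to move; the robot and the scene stay as the last step left them, time stands still between calls to the robot, and variables do not carry over. Pictures are saved under pics/ and viewed, at most 10 in all, crops included, and the job is handed in when it is done.

Besides the shell and the picture viewer there is one more tool, called after "Emit:" as name(argument=value, ...), one argument or row to a line, values as JSON. servo_tool: Moves the arm, as the interface text tells. Its arguments: {"type":"object","properties":{"motion":{"type":"array"}},"required":["motion"]}

```bash
mkdir -p pics
cat > h.py <<'E'
import numpy as np,cv2
from scipy.spatial.transform import Rotation as Ro
from bench import sensors,get_image,camera_params,job_done
def cloud(name):
    s=sensors.read_state(); im,d=get_image(name); p=camera_params(name); K=np.array(p["camera_matrix"])
    v,u=np.mgrid[:d.shape[0],:d.shape[1]]
    c=np.stack([(u-K[0,2])/K[0,0]*d,(v-K[1,2])/K[1,1]*d,d],-1)
    if name=="wrist":
        M=np.array(p["mount"]); c=c@M[:3,:3].T+M[:3,3]
        w=c@Ro.from_quat(s["ee_rot"]).as_matrix().T+np.array(s["position"])
    else: w=(c-np.array(p["t"]))@np.array(p["R"])
    w[d==0]=np.nan
    return im,w
def save(n,im): cv2.imwrite(f"pics/{n}.png",im[...,::-1])
E
python3 - <<'E'
from h import *
for n in("top","side"):
    im,w=cloud(n); save(n+"0",im); np.savez(n+"0",im=im,w=w)
s=sensors.read_state(); print({k:np.round(v,3) for k,v in s.items()})
print(Ro.from_quat(s["ee_rot"]).as_matrix().round(3)); print(camera_params("wrist"))
E
```

```text
{'clock': np.float64(0.1), 'joints': array([ 1.4  ,  0.385,  0.007, -0.   , -1.194, -0.259]), 'joint_vel': array([-0.001, -0.002,  0.004,  0.002,  0.001,  0.001]), 'joint_efforts': array([-1.0000e-03, -3.9332e+01,  1.8893e+01,  4.1980e+00, -3.0000e-03,
        0.0000e+00]), 'position': array([260.186, 567.644, 198.836]), 'ee_rot': array([ 0.977, -0.213, -0.   ,  0.001]), 'contact_force': array([-0.469, -0.389,  0.004]), 'wrist_torque': array([ 0.048, -0.012, -0.023]), 'grasp_force': np.float64(0.0), 'gripper_width': np.float64(85.695)}
[[ 0.909 -0.417 -0.001]
 [-0.417 -0.909 -0.002]
 [ 0.     0.002 -1.   ]]
{'camera_matrix': array([[324.92429073,   0.        , 277.96556941],
       [  0.        , 324.92429073, 210.48551521],
       [  0.        ,   0.        ,   1.        ]]), 'mount': array([[-2.34087523e-04, -9.48491209e-01, -3.16803364e-01,
         8.15532318e+01],
       [ 9.99999693e-01, -4.58918415e-04,  6.35071008e-04,
         6.48446026e-02],
       [-7.47746166e-04, -3.16803118e-01,  9.48491026e-01,
        -1.72772220e+02],
       [ 0.00000000e+00,  0.00000000e+00,  0.00000000e+00,
         1.00000000e+00]])}
```

View pics/top0.png

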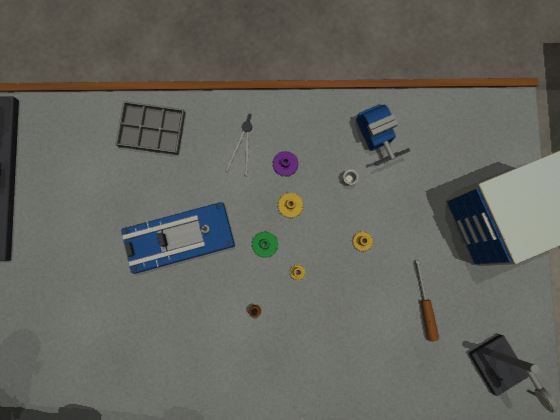

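The top view shows the checker at about (178,238), with its arbor near (206,229) and its tab at (162,240). The brass wheels are at (290,205), which looks the largest, (363,241) and (298,272). Green and purple look-alikes lie nearby.

Run:
```python
from h import *
f=np.load("top0.npz"); im,w=f["im"],f["w"]
hsv=cv2.cvtColor(im,cv2.COLOR_RGB2HSV)
for n,(u,v) in dict(A=(290,205),B=(363,241),C=(298,272),green=(265,244),purple=(285,163),loupe=(348,178),oiler=(254,310),fixt=(385,132),scr=(430,320),div=(247,125)).items():
    r=18; P=w[v-r:v+r,u-r:u+r]; m=P[...,2]>3; q=P[m]; mm=(P[...,2]>22)
    lo,hi=np.nanpercentile(q,[2,98],axis=0)
    print(n,((lo+hi)/2).round(1),(hi-lo).round(1),"hub",np.nanmean(P[mm],axis=0).round(1))
b=(hsv[...,0]>100)&(hsv[...,0]<120)&(hsv[...,1]>120)
m=np.zeros(b.shape,bool); m[195:280,115:240]=1
q=w[m&(w[...,2]>20)]; 
r=cv2.minAreaRect(q[:,:2].astype(np.float32)); print("checker",r)
for (u,v) in [(206,229),(162,240),(130,249),(222,225)]:
    P=w[v-7:v+8,u-7:u+8].reshape(-1,3); t=P[P[:,2]>np.nanmax(P[:,2])-6]; print(u,v,t.mean(0).round(1),np.nanmax(P[:,2]),len(t))
```

```text
A [ 634.3 -118.8   17.1] [78.1 73.2 28.1] hub [ 633.8 -118.9   29.1]
B [ 542.8 -292.6   17.8] [76.7 77.1 29.5] hub [ 543.1 -291.8   29.4]
C [ 473.  -135.6   17.7] [78.1 77.2 29.2] hub [ 471.3 -133.4   29.4]
green [538.9 -54.7  17.6] [75. 72. 29.] hub [538.1 -55.8  29.9]
purple [ 739.7 -106.8   17.7] [78.7 75.8 29.1] hub [ 736.7 -108.1   29.7]
loupe [ 701.4 -261.2   17.8] [84.8 81.6 29.5] hub [ 698.6 -265.9   28.9]
oiler [382.9 -29.   30. ] [79.1 80.3 54. ] hub [383.1 -30.7  41.3]
fixt [ 798.6 -344.7   51.2] [67.2 87.  94.7] hub [ 798.8 -332.    75.2]
scr [ 355.3 -447.5   16.3] [79.7 70.3 26.3] hub [ 354.  -441.4   25.1]
div [836.3 -15.    7.7] [87.3 82.7  9.3] hub [nan nan nan]
checker ((557.7384033203125, 150.52926635742188), (110.7647476196289, 250.50575256347656), 14.52322769165039)
206 229 [575.8  82.   84.9] 88.60649530738635 7
162 240 [549.9 178.5  76.8] 81.01992545023249 40
130 249 [527.  256.7  55.6] 59.836255563950616 22
222 225 [583.8  43.7  32.7] 37.19318896028363 81<stdin>:7: RuntimeWarning: Mean of empty slice
```

View pics/side0.png

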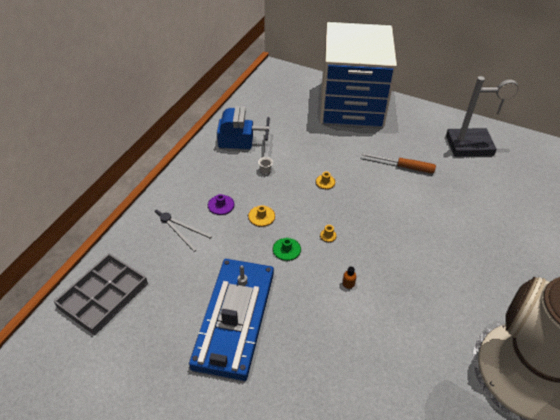

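The side view confirms the layout: the arbor stands bare at about (241,272), the tab is at (230,317), and the largest wheel is at (262,215). I'll turn the tool so its y lies along the slide, then hover over the arbor.

Emit:
servo_tool(
  motion=[
    {"travel": [0, 0, 0], "rot": [0, 0, -0.0181], "hand": 1},
    {"travel": [0, 0, 0], "rot": [0, 0, -0.0181], "hand": 1},
    {"travel": [0, 0, 0], "rot": [0, 0, -0.0181], "hand": 1},
    {"travel": [0, 0, 0], "rot": [0, 0, -0.0181], "hand": 1},
    {"travel": [0, 0, 0], "rot": [0, 0, -0.0181], "hand": 1},
    {"travel": [0, 0, 0], "rot": [0, 0, -0.0181], "hand": 1},
    {"travel": [0.052, 0.145, 0], "rot": [0, 0, 0], "hand": 1},
    {"travel": [0.052, 0.145, 0], "rot": [0, 0, 0], "hand": 1},
    {"travel": [0.052, 0.145, 0], "rot": [0, 0, 0], "hand": 1},
    {"travel": [0.052, 0.145, 0], "rot": [0, 0, 0], "hand": 1},
  ],
)

```text
clock: 0.93
position: [347.3, 439.1, 199.2]
ee_rot: [0.992, 0.126, -0.0, 0.0]
contact_force: [1.0, 0.5, 0.6]
gripper_width: 85.7
grasp_force: 0.0
```

Emit:
servo_tool(
  motion=[
    {"travel": [0.052, 0.16, 0.017], "rot": [0, 0, 0], "hand": 1},
    {"travel": [0.052, 0.16, 0.017], "rot": [0, 0, 0], "hand": 1},
    {"travel": [0.052, 0.16, 0.017], "rot": [0, 0, 0], "hand": 1},
    {"travel": [0.052, 0.16, 0.017], "rot": [0, 0, 0], "hand": 1},
    {"travel": [0.052, 0.16, 0.017], "rot": [0, 0, 0], "hand": 1},
    {"travel": [0.052, 0.16, 0.017], "rot": [0, 0, 0], "hand": 1},
    {"travel": [0.052, 0.16, 0.017], "rot": [0, 0, 0], "hand": 1},
    {"travel": [0.052, 0.16, 0.017], "rot": [0, 0, 0], "hand": 1},
    {"travel": [0.052, 0.16, 0.017], "rot": [0, 0, 0], "hand": 1},
    {"travel": [0.052, 0.16, 0.017], "rot": [0, 0, 0], "hand": 1},
  ],
)

```text
clock: 1.77
position: [570.0, 89.0, 157.4]
ee_rot: [0.992, 0.126, -0.0, 0.0]
contact_force: [0.1, 1.4, -0.2]
gripper_width: 85.3
grasp_force: 0.0
```

Emit:
servo_tool(
  motion=[
    {"travel": [0.032, 0.01, 0], "rot": [0, 0, 0], "hand": 1},
    {"travel": [0, 0, 0], "rot": [0, 0, 0], "hand": 1},
    {"travel": [0, 0, 0], "rot": [0, 0, 0], "hand": 1},
  ],
)

```text
clock: 2.02
position: [577.7, 90.3, 157.2]
ee_rot: [0.992, 0.125, -0.001, -0.0]
contact_force: [-0.0, 0.2, 1.1]
gripper_width: 85.4
grasp_force: 0.0
```

Run:
```python
from h import *
s=sensors.read_state(); print(s["position"],s["joints"].round(3) if hasattr(s["joints"],'round') else s["joints"]); R=Ro.from_quat(s["ee_rot"]).as_matrix(); print(R.round(3))
im,w=cloud("wrist"); save("w_arb",im); np.savez("w_arb",im=im,w=w)
```

```text
[577.6705405   90.3409343  157.22967173] [ 0.432  0.351 -0.156 -0.    -1.066  1.391]
[[ 0.969  0.249 -0.001]
 [ 0.249 -0.969 -0.   ]
 [-0.001 -0.    -1.   ]]
```

View pics/w_arb.png

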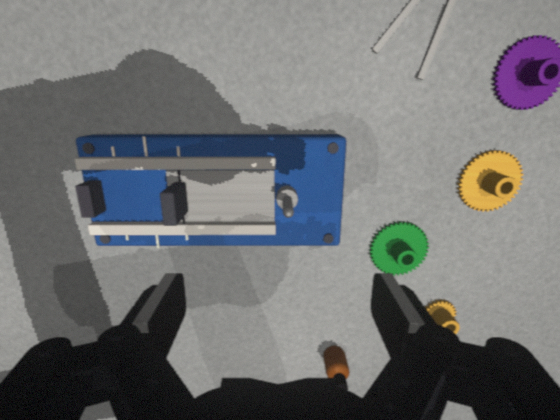

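The arbor pin is near (288,203), with the tab at (175,203) and the long middle marks at (145,145) and (157,240). The largest wheel is at (490,180). I'll fit the pin next.

```bash
cat >> h.py <<'E'
def proj(X,s,p):
    M=np.linalg.inv(np.array(p["mount"])); t=(X-np.array(s["position"]))@Ro.from_quat(s["ee_rot"]).as_matrix()
    c=t@M[:3,:3].T+M[:3,3]; K=np.array(p["camera_matrix"]); q=c@K.T; return q[...,:2]/q[...,2:]
E
python3 - <<'E'
from h import *
f=np.load("w_arb.npz"); im,w=f["im"],f["w"]
P=w[185:225,265:312]
for a,b in [(36,44),(50,60),(60,70),(70,80),(80,95)]:
    m=(P[...,2]>a)&(P[...,2]<b); v,u=np.nonzero(m); print(a,b,m.sum(),P[m].mean(0).round(1),(u.mean()+265).round(1),(v.mean()+185).round(1),u.min()+265,u.max()+265)
s=sensors.read_state(); p=camera_params("wrist")
for z in (35,46,60,86): print(z,proj(np.array([575.5,82.5,z]),s,p).round(1))
save("arbz",cv2.resize(im[175:235,255:325],None,fx=8,fy=8,interpolation=cv2.INTER_CUBIC))
# base outline from wrist
q=w[(w[...,2]>22)&(w[...,2]<36)]; q=q[(abs(q[:,0]-557)<110)&(abs(q[:,1]-150)<160)]
print(cv2.minAreaRect(q[:,:2].astype(np.float32)))
# tab
P=w[175:232,150:195]; q=P[P[...,2]>70]; print("tab",len(q),cv2.minAreaRect(q[:,:2].astype(np.float32)))
# wheel
for z0 in(24,):
  P=w[145:215,455:525]; m=P[...,2]>z0; v,u=np.nonzero(m); q=P[m]; print("hub",len(q),q.mean(0),((q.min(0)+q.max(0))/2).round(1),np.ptp(q,axis=0))
E
```

```text
36 44 83 [577.2  84.8  41.2] 283.5 196.5 265 296
50 60 33 [579.6  83.   54.6] 286.3 198.8 282 291
60 70 36 [579.3  83.2  65. ] 286.3 202.6 282 292
70 80 45 [579.3  82.9  75.6] 286.9 206.5 282 292
80 95 86 [576.8  82.1  82.6] 287.4 212.2 282 292
35 [286.  196.9]
46 [286.3 200.2]
60 [286.7 204.9]
86 [287.5 214.7]
((559.18896484375, 149.11231994628906), (110.2221908569336, 249.03038024902344), 14.33646297454834)
tab 508 ((551.7326049804688, 178.4842529296875), (29.78445816040039, 12.336316108703613), 15.26734733581543)
hub 366 [ 635.5601103  -118.7160991    27.85629561] [ 635.4 -119.8   27.3] [21.15529053 22.8721162   6.59537797]
```

View pics/arbz.png

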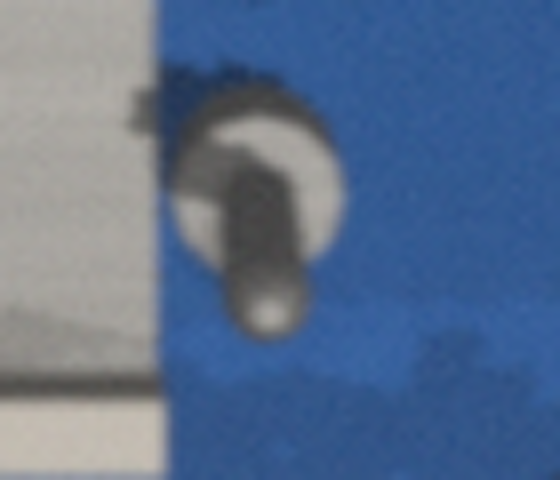

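The pin axis fits at about (576.4, 82.2). Next I'll hover over the large wheel at the same camera distance.

Emit:
servo_tool(
  motion=[
    {"travel": [0.0023, 0.145, 0], "rot": [0, 0, 0], "hand": 1},
    {"travel": [0.0023, 0.145, 0], "rot": [0, 0, 0], "hand": 1},
    {"travel": [0.0023, 0.145, 0], "rot": [0, 0, 0], "hand": 1},
    {"travel": [0.0023, 0.145, 0], "rot": [0, 0, 0], "hand": 1},
    {"travel": [0.0023, 0.145, 0], "rot": [0, 0, 0], "hand": 1},
    {"travel": [0.0023, 0.145, 0], "rot": [0, 0, 0], "hand": 1},
    {"travel": [0, 0, 0.112], "rot": [0, 0, 0], "hand": 1},
    {"travel": [0, 0, 0.112], "rot": [0, 0, 0], "hand": 1},
    {"travel": [0, 0, 0], "rot": [0, 0, 0], "hand": 1},
    {"travel": [0, 0, 0], "rot": [0, 0, 0], "hand": 1},
  ],
)

```text
clock: 2.9
position: [634.5, -117.8, 101.0]
ee_rot: [0.992, 0.127, -0.002, -0.0]
contact_force: [0.6, 0.3, 0.8]
gripper_width: 85.4
grasp_force: 0.0
```

Run:
```python
from h import *
s=sensors.read_state(); p=camera_params("wrist"); print(s["position"])
im,w=cloud("wrist"); np.savez("w_wh",im=im,w=w)
e=proj(np.array([635,-119,30.]),s,p); print("pred",e, proj(np.array([[635+.969*5,-119+.249*5,30.],[635+.249*5,-119-.969*5,30]]),s,p)-e)
u,v=e.round().astype(int); print(u,v)
save("wz",cv2.resize(im[v-50:v+50,u-60:u+60],None,fx=6,fy=6,interpolation=cv2.INTER_CUBIC))
P=w[v-35:v+35,u-35:u+35]; q=P[P[...,2]>27]; print("hub",len(q),q.mean(0),cv2.minEnclosingCircle(q[:,:2].astype(np.float32)))
m=(w[...,2]>3)&(w[...,2]<9); m[:v-70]=0;m[v+40:]=0;m[:,:u-70]=0;m[:,u+70:]=0
q=w[m];q=q[np.hypot(q[:,0]-635,q[:,1]+119)<38]; print("disc",len(q),cv2.minEnclosingCircle(q[:,:2].astype(np.float32)))
```

```text
[ 634.48556324 -117.75966592  101.04451149]
pred [279.41598241 209.87315214] [[ 0.02898148 -6.03275462]
 [ 6.32543849  0.01740054]]
279 210
hub 362 [ 635.85694213 -120.07353808   28.48336882] ((635.5277099609375, -119.95853424072266), 10.662064552307129)
disc 3181 ((635.4434204101562, -120.33058166503906), 32.13491439819336)
```

View pics/wz.png

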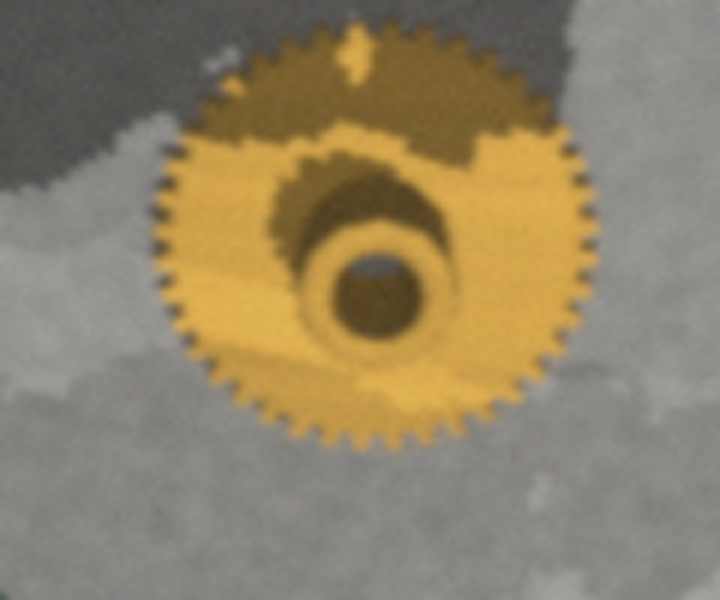

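The bore centre is at crop (378,297), which puts the wheel at about (636.1, -120.4). I'll descend and grip.

Emit:
servo_tool(
  motion=[
    {"travel": [0.0036, 0.0116, 0.08], "rot": [0, 0, 0], "hand": 1},
    {"travel": [0, 0, 0.1], "rot": [0, 0, 0], "hand": 1},
    {"travel": [0, 0, 0.1], "rot": [0, 0, 0], "hand": 1},
    {"travel": [0, 0, 0.06], "rot": [0, 0, 0], "hand": 1},
    {"travel": [0, 0, 0.03], "rot": [0, 0, 0], "hand": 1},
    {"travel": [0, 0, 0], "rot": [0, 0, 0], "hand": 1},
    {"travel": [0, 0, 0], "rot": [0, 0, 0], "hand": 1},
  ],
)

```text
clock: 3.53
position: [638.8, -121.1, 11.3]
ee_rot: [0.992, 0.127, 0.001, 0.0]
contact_force: [0.8, -0.3, 0.0]
gripper_width: 85.2
grasp_force: 0.0
```

Emit:
servo_tool(
  motion=[
    {"travel": [0, 0, 0], "rot": [0, 0, 0], "hand": 1},
  ],
)

```text
clock: 3.62
position: [639.0, -121.4, 11.8]
ee_rot: [0.992, 0.127, 0.002, 0.0]
contact_force: [0.2, -0.8, 0.6]
gripper_width: 85.2
grasp_force: 0.0
```

Emit:
servo_tool(
  motion=[
    {"travel": [0, 0, 0], "rot": [0, 0, 0], "hand": 1},
  ],
)

```text
clock: 3.7
position: [638.6, -121.5, 11.5]
ee_rot: [0.992, 0.126, 0.002, 0.0]
contact_force: [0.8, -0.2, -0.3]
gripper_width: 85.7
grasp_force: 0.0
```

Emit:
servo_tool(
  motion=[
    {"travel": [-0.0096, -0.0062, 0.014], "rot": [0, 0, 0], "hand": 1},
    {"travel": [0, 0, 0], "rot": [0, 0, 0], "hand": 1},
    {"travel": [0, 0, 0], "rot": [0, 0, 0], "hand": 1},
  ],
)

```text
clock: 3.95
position: [634.2, -120.8, 6.0]
ee_rot: [0.992, 0.126, -0.0, -0.0]
contact_force: [0.3, -0.8, -0.2]
gripper_width: 85.3
grasp_force: 0.0
```

Run:
```python
from h import *
s=sensors.read_state(); print(np.round(s["position"],1)); print(Ro.from_quat(s["ee_rot"]).as_matrix().round(4))
im,w=cloud("wrist"); save("w_gr",im); p=camera_params("wrist"); print(proj(np.array([[636.1,-120.4,30],[636.1,-120.4,6]]),s,p))
```

```text
[ 634.2 -120.8    6. ]
[[ 9.683e-01  2.498e-01 -2.000e-04]
 [ 2.498e-01 -9.683e-01  0.000e+00]
 [-2.000e-04 -1.000e-04 -1.000e+00]]
[[277.81731158 265.64852261]
 [277.79124383 245.91872661]]
```

View pics/w_gr.png

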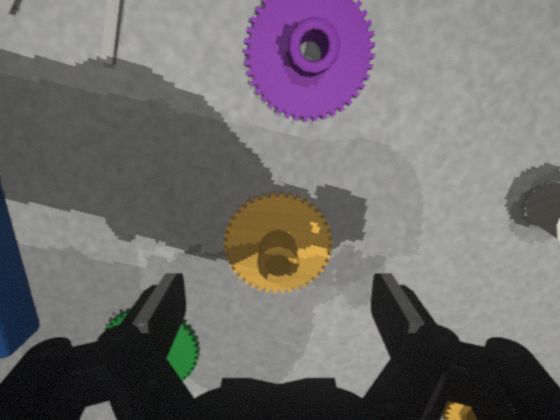

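The wheel lies between the open fingers, with its hub at about (279,255). I'll nudge forward and up a little, then check.

Emit:
servo_tool(
  motion=[
    {"travel": [0.007, 0, -0.005], "rot": [0, 0, 0], "hand": 1},
    {"travel": [0, 0, 0], "rot": [0, 0, 0], "hand": 1},
    {"travel": [0, 0, 0], "rot": [0, 0, 0], "hand": 1},
    {"travel": [0, 0, 0], "rot": [0, 0, 0], "hand": 1},
  ],
)

```text
clock: 4.33
position: [636.3, -120.4, 7.2]
ee_rot: [0.992, 0.126, 0.0, 0.0]
contact_force: [0.1, -0.6, 0.1]
gripper_width: 85.6
grasp_force: 0.0
```

Now it is well placed, so I'll close.

Emit:
servo_tool(
  motion=[
    {"travel": [0, 0, 0], "rot": [0, 0, 0], "hand": 0.5},
    {"travel": [0, 0, 0], "rot": [0, 0, 0], "hand": 0.4},
    {"travel": [0, 0, 0], "rot": [0, 0, 0], "hand": 0.3},
    {"travel": [0, 0, 0], "rot": [0, 0, 0], "hand": 0.2},
    {"travel": [0, 0, 0], "rot": [0, 0, 0], "hand": 0},
    {"travel": [0, 0, 0], "rot": [0, 0, 0], "hand": 0},
    {"travel": [0, 0, 0], "rot": [0, 0, 0], "hand": 0},
    {"travel": [0, 0, 0], "rot": [0, 0, 0], "hand": 0},
  ],
)

```text
clock: 5.0
position: [636.2, -120.4, 7.2]
ee_rot: [0.992, 0.126, 0.0, -0.0]
contact_force: [-0.3, 0.0, -0.6]
gripper_width: 0.0
grasp_force: 0.0
```

Run:
```python
from h import *
s=sensors.read_state(); print(np.round(s["position"],1),s["gripper_width"],s["grasp_force"])
im,w=cloud("wrist"); save("w_c",im); np.savez("w_c",im=im,w=w)
a,wt=cloud("top"); P=wt[180:230,265:315]; q=P[P[...,2]>22]; print("high pts near A",len(q),q.mean(0) if len(q) else 0)
```

```text
[ 636.2 -120.4    7.2] 0.04028457002541926 0.0
high pts near A 1400 [ 605.6521493  -106.68425915  344.38873817]
```

View pics/w_c.png

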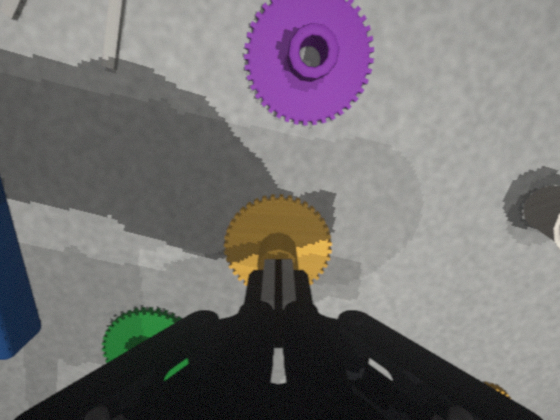

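The fingers shut on nothing: their tips are at about (278,260), apparently above or in front of the hub, and the wheel is undisturbed. I'll check the depth.

Run:
```python
from h import *
f=np.load("w_c.npz"); w=f["w"]
for v in range(200,345,6): print(v,w[v,272].round(1),w[v,284].round(1),w[v,240].round(1))
print("table z", np.nanmedian(w[100:180,440:500,2]), "purple hub",np.nanpercentile(w[20:80,285:340,2],97))
```

```text
200 [ 663.1 -110.1    3.2] [nan nan nan] [657.1 -92.3  -1.5]
206 [ 660.1 -110.9    4.6] [ 661.9 -117.4    5.1] [653.6 -93.1  -1.3]
212 [ 656.9 -111.7    5.3] [ 658.3 -118.4    4.5] [652.3 -94.1   5.3]
218 [ 653.  -112.7    4.3] [ 655.1 -119.2    5.4] [648.5 -94.9   4.6]
224 [ 649.9 -113.5    5.7] [ 651.3 -120.3    4.7] [645.  -95.7   4.8]
230 [ 645.5 -114.5    3.6] [ 648.  -121.1    5.6] [641.1 -96.5   4.2]
236 [ 644.7 -114.9   10.5] [ 646.3 -121.5   10.1] [638.2 -97.3   5.9]
242 [ 644.5 -115.    18.3] [ 645.9 -121.4   17.6] [633.9 -98.1   4.6]
248 [ 644.7 -115.1   26.2] [ 646.4 -121.1   26.5] [630.1 -98.9   4.6]
254 [ 642.4 -115.8   28.3] [ 644.5 -121.6   29.4] [626.2 -99.8   4.6]
260 [ 646.4 -115.    43. ] [ 647.6 -120.5   42.5] [ 622.9 -100.6    5.5]
266 [ 645.8 -115.2   47.7] [ 647.8 -120.3   49. ] [ 617.9 -101.5    3.7]
272 [ 646.3 -115.2   54.1] [ 647.3 -120.4   53.5] [ 614.7 -102.3    5. ]
278 [ 645.9 -115.4   58.4] [ 647.6 -120.2   59.2] [ 610.6 -103.2    4.9]
284 [ 646.3 -115.4   63.8] [ 647.1 -120.2   63.1] [ 602.6 -104.3   -1.3]
290 [ 646.8 -115.3   69. ] [ 646.5 -120.3   66.7] [ 597.9 -105.2   -2. ]
296 [ 645.7 -115.6   71.4] [ 647.1 -120.1   71.8] [ 594.1 -106.1   -1.1]
302 [ 646.  -115.6   75.8] [ 646.6 -120.1   75.1] [ 589.9 -107.1   -0.9]
308 [ 643.3 -116.3   75.7] [ 647.9 -119.7   80.7] [ 644.6 -104.4   81.7]
314 [ 642.3 -116.6   77.8] [ 648.6 -119.4   85.2] [ 644.4 -104.8   84.7]
320 [ 642.5 -116.6   81.6] [ 646.5 -120.    85.5] [ 644.3 -105.1   87.7]
326 [ 641.4 -116.9   83.4] [ 644.1 -120.6   85.7] [ 645.1 -105.4   91.7]
332 [ 638.8 -117.6   83.2] [ 640.4 -121.6   84. ] [ 644.2 -105.8   93.4]
338 [ 636.9 -118.1   84. ] [ 639.5 -121.8   86. ] [ 650.  -105.6  102.9]
344 [ 634.4 -118.7   84.1] [ 635.4 -122.9   84.1] [ 650.3 -105.8  105.6]
table z -1.2056630395315828 purple hub 29.65493228985759
```

The depth shows the shut tips really sit at z ≈ 40, about 33 mm behind the reported TCP, and the hub below is untouched. So the fingers are shorter than the nominal frame implies. I'll reopen, go about 30 mm lower while watching the force, and grip.

Emit:
servo_tool(
  motion=[
    {"travel": [0, 0, 0], "rot": [0, 0, 0], "hand": 0.7},
    {"travel": [0, 0, 0], "rot": [0, 0, 0], "hand": 0.7},
    {"travel": [0, 0, 0], "rot": [0, 0, 0], "hand": 0.7},
    {"travel": [0, 0, 0], "rot": [0, 0, 0], "hand": 0.7},
    {"travel": [0, 0, 0], "rot": [0, 0, 0], "hand": 0.7},
    {"travel": [0, 0, 0], "rot": [0, 0, 0], "hand": 0.7},
    {"travel": [0, 0, 0.04], "rot": [0, 0, 0], "hand": 0.7},
    {"travel": [0, 0, 0.02], "rot": [0, 0, 0], "hand": 0.7},
    {"travel": [0, 0, 0], "rot": [0, 0, 0], "hand": 0.7},
    {"travel": [0, 0, 0], "rot": [0, 0, 0], "hand": 0.7},
  ],
)

```text
clock: 5.93
position: [635.6, -120.4, -8.8]
ee_rot: [0.992, 0.126, -0.001, -0.0]
contact_force: [0.2, 1.1, -0.1]
gripper_width: 59.6
grasp_force: 0.0
```

Run:
```python
from h import *
s=sensors.read_state(); print(np.round(s["position"],1),s["gripper_width"],np.round(s["contact_force"],1))
R=Ro.from_quat(s["ee_rot"]).as_matrix(); im,w=cloud("wrist")
t=(w-s["position"])@R   # tool coords
m=(t[...,2]<-10)&(abs(t[...,1])<60)&(abs(t[...,0])<20)&(t[...,2]>-75)
for lo,hi in((-60,-12),(12,60)):
    q=t[m&(t[...,1]>lo)&(t[...,1]<hi)]; print(lo,len(q),np.percentile(q,[1,50,99],axis=0).round(1) if len(q) else 0)
```

```text
[ 635.6 -120.4   -8.8] 59.635172263658845 [ 0.2  1.1 -0.1]
-60 4494 [[-18.7 -42.9 -73.7]
 [  6.1 -29.9 -41.3]
 [ 19.  -12.5 -11.8]]
12 4440 [[-18.8  12.4 -73.8]
 [  6.1  29.7 -42. ]
 [ 18.9  42.8 -11.9]]
```

A reported z of -8.8 with no contact confirms it. I'll keep going down.

Emit:
servo_tool(
  motion=[
    {"travel": [0.002, 0, 0.025], "rot": [0, 0, 0], "hand": 0.6},
    {"travel": [0, 0, 0.02], "rot": [0, 0, 0], "hand": 0.5},
    {"travel": [0, 0, 0], "rot": [0, 0, 0], "hand": 0.5},
    {"travel": [0, 0, 0], "rot": [0, 0, 0], "hand": 0.5},
    {"travel": [0, 0, 0], "rot": [0, 0, 0], "hand": 0.5},
  ],
)

```text
clock: 6.4
position: [636.8, -120.3, -19.1]
ee_rot: [0.992, 0.126, -0.0, 0.0]
contact_force: [-0.7, -0.3, -0.1]
gripper_width: 42.6
grasp_force: 0.0
```

Run:
```python
from h import *
s=sensors.read_state(); print(np.round(s["position"],1),s["gripper_width"],np.round(s["contact_force"],1))
R=Ro.from_quat(s["ee_rot"]).as_matrix(); im,w=cloud("wrist"); t=(w-s["position"])@R
for lo,hi in((-35,-14),(14,35)):
    m=(w[...,2]>9)&(t[...,1]>lo)&(t[...,1]<hi)&(abs(t[...,0]-9.5)<3.5)&(t[...,2]>-75); q=w[m]; print(lo,len(q),"lowest z",np.percentile(q[:,2],[0,1,3]).round(1))
```

```text
[ 636.8 -120.3  -19.1] 42.63827714794817 [-0.7 -0.3 -0.1]
-35 1470 lowest z [13.9 16.9 18.7]
14 1467 lowest z [13.1 16.7 18.5]
```

Emit:
servo_tool(
  motion=[
    {"travel": [-0.002, 0, 0.01], "rot": [0, 0, 0], "hand": 0.5},
    {"travel": [0, 0, 0], "rot": [0, 0, 0], "hand": 0.4},
    {"travel": [0, 0, 0], "rot": [0, 0, 0], "hand": 0.3},
    {"travel": [0, 0, 0], "rot": [0, 0, 0], "hand": 0.1},
    {"travel": [0, 0, 0], "rot": [0, 0, 0], "hand": 0},
    {"travel": [0, 0, 0], "rot": [0, 0, 0], "hand": 0},
    {"travel": [0, 0, 0], "rot": [0, 0, 0], "hand": 0},
    {"travel": [0, 0, 0], "rot": [0, 0, 0], "hand": 0},
  ],
)

```text
clock: 7.12
position: [636.4, -120.4, -21.3]
ee_rot: [0.992, 0.126, 0.0, 0.0]
contact_force: [0.8, -0.1, 2.8]
gripper_width: 19.5
grasp_force: 59.0
```

Gripped at 59 N. Lifting.

Emit:
servo_tool(
  motion=[
    {"travel": [0, 0, -0.03], "rot": [0, 0, 0], "hand": 0},
    {"travel": [0, 0, -0.07], "rot": [0, 0, 0], "hand": 0},
    {"travel": [0, 0, -0.1], "rot": [0, 0, 0], "hand": 0},
    {"travel": [0, 0, -0.1], "rot": [0, 0, 0], "hand": 0},
    {"travel": [0, 0, -0.1], "rot": [0, 0, 0], "hand": 0},
    {"travel": [0, 0, -0.06], "rot": [0, 0, 0], "hand": 0},
    {"travel": [0, 0, 0], "rot": [0, 0, 0], "hand": 0},
    {"travel": [0, 0, 0], "rot": [0, 0, 0], "hand": 0},
  ],
)

```text
clock: 7.78
position: [636.2, -120.2, 93.9]
ee_rot: [0.992, 0.126, 0.001, -0.0]
contact_force: [0.3, 0.6, -2.1]
gripper_width: 19.4
grasp_force: 58.8
```

```bash
cat >> h.py <<'E'
def held():
    s=sensors.read_state(); im,w=cloud("wrist"); R=Ro.from_quat(s["ee_rot"]).as_matrix(); t=(w-s["position"])@R
    h=cv2.cvtColor(im,cv2.COLOR_RGB2HSV); m=(h[...,0]>12)&(h[...,0]<30)&(h[...,1]>120)&(np.hypot(t[...,0],t[...,1])<45)&(t[...,2]<60)
    q=t[m]; z=np.median(q[:,2]); q=q[abs(q[:,2]-z)<5]
    A=np.c_[q[:,:2],np.ones(len(q))]; pl=np.linalg.lstsq(A,q[:,2],rcond=None)[0]
    return s,im,q,z,cv2.minEnclosingCircle(q[:,:2].astype(np.float32)),pl
E
python3 - <<'E'
from h import *
s,im,q,z,c,pl=held(); print(np.round(s["position"],1),s["gripper_width"],s["grasp_force"],np.round(s["contact_force"],1)); print(len(q),z,c,pl.round(4)); save("held",im)
E
```

```text
[ 636.2 -120.2   93.9] 19.408882827255937 58.77368029556237 [ 0.3  0.6 -2.1]
5321 -26.273614545543488 ((-0.4634852707386017, -0.2365655153989792), 32.1779670715332) [ 6.90000e-03 -1.00000e-03 -2.59599e+01]
```

View pics/held.png

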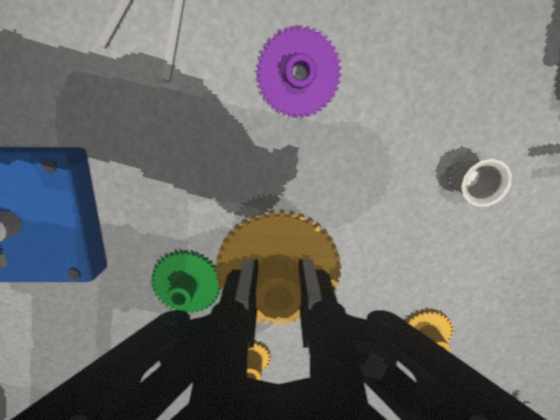

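The wheel is held level and centred within 0.5 mm, with its disc at about (278,265). Moving above the arbor.

Emit:
servo_tool(
  motion=[
    {"travel": [-0.005, -0.12, 0], "rot": [0, 0, 0], "hand": 0},
    {"travel": [-0.005, -0.15, 0], "rot": [0, 0, 0], "hand": 0},
    {"travel": [-0.005, -0.15, 0], "rot": [0, 0, 0], "hand": 0},
    {"travel": [-0.005, -0.15, 0], "rot": [0, 0, 0], "hand": 0},
    {"travel": [-0.005, -0.15, 0], "rot": [0, 0, 0], "hand": 0},
    {"travel": [-0.005, -0.124, 0], "rot": [0, 0, 0], "hand": 0},
    {"travel": [0, 0, 0], "rot": [0, 0, 0], "hand": 0},
    {"travel": [0, 0, 0], "rot": [0, 0, 0], "hand": 0},
    {"travel": [0, 0, 0], "rot": [0, 0, 0], "hand": 0},
  ],
)

```text
clock: 8.58
position: [575.3, 81.8, 91.9]
ee_rot: [0.992, 0.126, -0.002, 0.0]
contact_force: [-0.4, -0.1, -1.7]
gripper_width: 19.7
grasp_force: 59.1
```

Emit:
servo_tool(
  motion=[
    {"travel": [0, 0, 0.04], "rot": [0, 0, 0], "hand": 0},
    {"travel": [0, 0, 0.03], "rot": [0, 0, 0], "hand": 0},
    {"travel": [0, 0, 0], "rot": [0, 0, 0], "hand": 0},
    {"travel": [0, 0, 0], "rot": [0, 0, 0], "hand": 0},
  ],
)

```text
clock: 8.92
position: [575.6, 80.8, 74.6]
ee_rot: [0.992, 0.125, -0.001, 0.0]
contact_force: [0.1, 0.1, -1.0]
gripper_width: 19.5
grasp_force: 59.0
```

Emit:
servo_tool(
  motion=[
    {"travel": [0.0042, -0.0046, 0], "rot": [0, 0, 0], "hand": 0},
    {"travel": [0, 0, 0], "rot": [0, 0, 0], "hand": 0},
    {"travel": [0, 0, 0], "rot": [0, 0, 0], "hand": 0},
    {"travel": [0, 0, 0], "rot": [0, 0, 0], "hand": 0},
  ],
)

```text
clock: 9.25
position: [577.2, 83.5, 76.3]
ee_rot: [0.992, 0.126, 0.0, -0.0]
contact_force: [-0.0, -0.6, -1.0]
gripper_width: 19.6
grasp_force: 59.0
```

Emit:
servo_tool(
  motion=[
    {"travel": [0, 0, 0], "rot": [0, 0, 0], "hand": 0},
  ],
)

```text
clock: 9.33
position: [577.1, 83.5, 76.2]
ee_rot: [0.992, 0.126, 0.0, -0.0]
contact_force: [0.6, 0.4, -1.2]
gripper_width: 19.7
grasp_force: 59.0
```

Emit:
servo_tool(
  motion=[
    {"travel": [-0.003, 0.003, 0.02], "rot": [0, 0, 0], "hand": 0},
    {"travel": [0, 0, 0], "rot": [0, 0, 0], "hand": 0},
    {"travel": [0, 0, 0], "rot": [0, 0, 0], "hand": 0},
    {"travel": [0, 0, 0], "rot": [0, 0, 0], "hand": 0},
  ],
)

```text
clock: 9.67
position: [576.3, 82.5, 70.8]
ee_rot: [0.992, 0.126, -0.0, 0.0]
contact_force: [0.2, 0.6, -1.4]
gripper_width: 19.4
grasp_force: 59.0
```

Aligned at (576.3, 82.5). I'll lower in small steps.

Emit:
servo_tool(
  motion=[
    {"travel": [0, 0, 0.012], "rot": [0, 0, 0], "hand": 0},
    {"travel": [0, 0, 0.012], "rot": [0, 0, 0], "hand": 0},
    {"travel": [0, 0, 0.012], "rot": [0, 0, 0], "hand": 0},
    {"travel": [0, 0, 0], "rot": [0, 0, 0], "hand": 0},
    {"travel": [0, 0, 0], "rot": [0, 0, 0], "hand": 0},
  ],
)

```text
clock: 10.08
position: [576.2, 82.4, 61.5]
ee_rot: [0.992, 0.126, -0.0, 0.0]
contact_force: [-1.1, 0.6, -0.9]
gripper_width: 19.5
grasp_force: 59.0
```

Emit:
servo_tool(
  motion=[
    {"travel": [0, 0, 0.015], "rot": [0, 0, 0], "hand": 0},
    {"travel": [0, 0, 0.015], "rot": [0, 0, 0], "hand": 0},
    {"travel": [0, 0, 0.015], "rot": [0, 0, 0], "hand": 0},
    {"travel": [0, 0, 0.015], "rot": [0, 0, 0], "hand": 0},
    {"travel": [0, 0, 0], "rot": [0, 0, 0], "hand": 0},
    {"travel": [0, 0, 0], "rot": [0, 0, 0], "hand": 0},
  ],
)

```text
clock: 10.58
position: [576.2, 82.4, 46.5]
ee_rot: [0.992, 0.126, -0.0, 0.0]
contact_force: [-0.4, -0.1, -0.8]
gripper_width: 19.5
grasp_force: 59.0
```

Emit:
servo_tool(
  motion=[
    {"travel": [0, 0, 0.015], "rot": [0, 0, 0], "hand": 0},
    {"travel": [0, 0, 0.015], "rot": [0, 0, 0], "hand": 0},
    {"travel": [0, 0, 0.015], "rot": [0, 0, 0], "hand": 0},
    {"travel": [0, 0, 0.015], "rot": [0, 0, 0], "hand": 0},
    {"travel": [0, 0, 0], "rot": [0, 0, 0], "hand": 0},
    {"travel": [0, 0, 0], "rot": [0, 0, 0], "hand": 0},
  ],
)

```text
clock: 11.08
position: [576.2, 82.4, 31.5]
ee_rot: [0.992, 0.126, -0.0, 0.0]
contact_force: [-0.1, 0.5, -1.1]
gripper_width: 19.5
grasp_force: 59.0
```

Threaded with no side force. Now I'll feel for the shoulder in 1 to 2 mm steps.

Emit:
servo_tool(
  motion=[
    {"travel": [0, 0, 0.008], "rot": [0, 0, 0], "hand": 0},
    {"travel": [0, 0, 0.006], "rot": [0, 0, 0], "hand": 0},
    {"travel": [0, 0, 0], "rot": [0, 0, 0], "hand": 0},
    {"travel": [0, 0, 0], "rot": [0, 0, 0], "hand": 0},
  ],
)

```text
clock: 11.42
position: [576.4, 82.5, 28.4]
ee_rot: [0.992, 0.126, -0.0, 0.0]
contact_force: [-0.1, 0.5, -1.5]
gripper_width: 19.6
grasp_force: 59.0
```

Emit:
servo_tool(
  motion=[
    {"travel": [0, 0, 0.005], "rot": [0, 0, 0], "hand": 0},
    {"travel": [0, 0, 0.003], "rot": [0, 0, 0], "hand": 0},
    {"travel": [0, 0, 0], "rot": [0, 0, 0], "hand": 0},
  ],
)

```text
clock: 11.67
position: [576.3, 82.5, 26.2]
ee_rot: [0.992, 0.126, -0.0, 0.0]
contact_force: [-0.1, -0.3, -1.8]
gripper_width: 19.7
grasp_force: 59.0
```

Emit:
servo_tool(
  motion=[
    {"travel": [0, 0, 0.004], "rot": [0, 0, 0], "hand": 0},
    {"travel": [0, 0, 0], "rot": [0, 0, 0], "hand": 0},
    {"travel": [0, 0, 0], "rot": [0, 0, 0], "hand": 0},
  ],
)

```text
clock: 11.92
position: [576.4, 82.5, 25.4]
ee_rot: [0.992, 0.126, -0.0, 0.0]
contact_force: [-0.1, -0.8, -0.6]
gripper_width: 19.5
grasp_force: 59.0
```

Emit:
servo_tool(
  motion=[
    {"travel": [0, 0, 0.003], "rot": [0, 0, 0], "hand": 0},
    {"travel": [0, 0, 0], "rot": [0, 0, 0], "hand": 0},
    {"travel": [0, 0, 0], "rot": [0, 0, 0], "hand": 0},
  ],
)

```text
clock: 12.17
position: [576.4, 82.5, 24.7]
ee_rot: [0.992, 0.126, 0.0, -0.0]
contact_force: [-0.4, -1.0, -1.3]
gripper_width: 19.4
grasp_force: 59.2
```

Emit:
servo_tool(
  motion=[
    {"travel": [0, 0, 0.004], "rot": [0, 0, 0], "hand": 0},
    {"travel": [0, 0, 0], "rot": [0, 0, 0], "hand": 0},
    {"travel": [0, 0, 0], "rot": [0, 0, 0], "hand": 0},
  ],
)

```text
clock: 12.42
position: [576.5, 82.5, 24.6]
ee_rot: [0.992, 0.126, 0.0, 0.0]
contact_force: [-2.3, -0.5, 5.8]
gripper_width: 19.6
grasp_force: 59.8
```

Emit:
servo_tool(
  motion=[
    {"travel": [0, 0, 0.004], "rot": [0, 0, 0], "hand": 0},
    {"travel": [0, 0, 0], "rot": [0, 0, 0], "hand": 0},
    {"travel": [0, 0, 0], "rot": [0, 0, 0], "hand": 0},
  ],
)

```text
clock: 12.67
position: [576.6, 82.6, 24.6]
ee_rot: [0.992, 0.126, 0.0, 0.0]
contact_force: [-4.9, 0.3, 10.8]
gripper_width: 19.8
grasp_force: 60.5
```

The wheel is seated: the force rises with z fixed. I'll relieve the push, release, and rise.

Emit:
servo_tool(
  motion=[
    {"travel": [0, 0, -0.006], "rot": [0, 0, 0], "hand": 0},
    {"travel": [0, 0, 0], "rot": [0, 0, 0], "hand": 0},
    {"travel": [0, 0, 0], "rot": [0, 0, 0], "hand": 0.6},
    {"travel": [0, 0, 0], "rot": [0, 0, 0], "hand": 0.6},
    {"travel": [0, 0, 0], "rot": [0, 0, 0], "hand": 0.6},
    {"travel": [0, 0, 0], "rot": [0, 0, 0], "hand": 0.6},
    {"travel": [0, 0, -0.05], "rot": [0, 0, 0], "hand": 0.6},
    {"travel": [0, 0, -0.1], "rot": [0, 0, 0], "hand": 0.6},
    {"travel": [0, 0, -0.13], "rot": [0, 0, 0], "hand": 0.6},
    {"travel": [0, 0, 0], "rot": [0, 0, 0], "hand": 0.6},
  ],
)

```text
clock: 13.5
position: [580.8, 83.6, 100.4]
ee_rot: [0.992, 0.127, 0.006, -0.001]
contact_force: [0.5, 1.2, -0.7]
gripper_width: 51.4
grasp_force: 0.0
```

Emit:
servo_tool(
  motion=[
    {"travel": [0, -0.1, 0], "rot": [0, 0, 0], "hand": 0.6},
    {"travel": [0, -0.15, 0], "rot": [0, 0, 0], "hand": 0.6},
    {"travel": [0, -0.14, 0], "rot": [0, 0, 0], "hand": 0.6},
    {"travel": [0, 0, 0], "rot": [0, 0, 0], "hand": 0.6},
    {"travel": [0, 0, 0], "rot": [0, 0, 0], "hand": 0.6},
    {"travel": [0, 0, 0], "rot": [0, 0, 0], "hand": 0.6},
  ],
)

```text
clock: 14.0
position: [551.9, 176.9, 93.9]
ee_rot: [0.992, 0.126, -0.0, 0.0]
contact_force: [0.2, -0.0, 0.4]
gripper_width: 51.3
grasp_force: 0.0
```

Run:
```python
from h import *
s=sensors.read_state(); print(np.round(s["position"],1),s["gripper_width"],np.round(s["contact_force"],1))
im,w=cloud("wrist"); save("w_tab",im); np.savez("w_tab",im=im,w=w)
for n,ww in(("wrist",w),("top",cloud("top")[1])):
    d=np.hypot(ww[...,0]-551.7,ww[...,1]-178.5); q=ww[(d<22)&(ww[...,2]>68)&(ww[...,2]<80)]; print(n,len(q),cv2.minAreaRect(q[:,:2].astype(np.float32)) if len(q)>5 else 0)
    d=np.hypot(ww[...,0]-576.4,ww[...,1]-82.2); q=ww[(d<36)&(ww[...,2]>45)&(ww[...,2]<56)]; print(" wheel",len(q),np.median(q[:,2]),cv2.minEnclosingCircle(q[:,:2].astype(np.float32)) if len(q)>5 else 0)
```

```text
[551.9 176.9  93.9] 51.34293093480367 [ 0.2 -0.   0.4]
wrist 833 ((551.81396484375, 178.75775146484375), (29.82528305053711, 11.8994140625), 14.400758743286133)
 wheel 4701 50.66311058893117 ((575.9228515625, 82.77681732177734), 32.549434661865234)
top 35 ((542.84228515625, 177.37437438964844), (13.486053466796875, 12.080891609191895), 7.574710845947266)
 wheel 449 52.36314684602941 ((574.9928588867188, 83.7083511352539), 32.152069091796875)
```

View pics/w_tab.png

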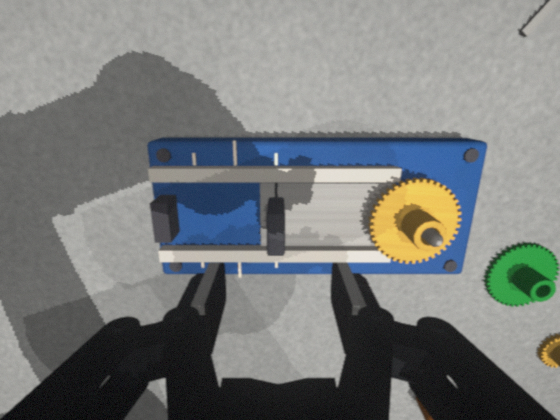

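The wheel sits on the arbor with the pin out above its hub at (430,235). The tab is at (276,225), and the long marks are at (235,152) and (239,268). I'll locate the long marks and go down onto the tab.

Run:
```python
from h import *
f=np.load("w_tab.npz"); im,w=f["im"],f["w"]
g=im.min(-1).astype(int); m=(g>140)&(abs(w[...,2]-30)<5)
n,l,st,c=cv2.connectedComponentsWithStats(m.astype(np.uint8))
A=np.array([576.4,82.3]); Y=np.array([-.249,.9685]); X=np.array([.9685,.249])
for i in range(1,n):
    if 5<st[i,4]<200: q=w[l==i].mean(0); print(c[i].round(1),st[i,2:],q.round(1),"y from arbor",((q[:2]-A)@Y).round(1),"x",((q[:2]-A)@X).round(1))
t=np.array([551.8,178.8])-A; print("tab",t@Y,t@X)
```

```text
[234.4 152.9] [ 3 23 36] [588.8 218.9  29.7] y from arbor 129.2 x 46.0
[275.6 158.6] [ 4 13 47] [592.2 188.9  29.4] y from arbor 99.3 x 41.9
[193.5 159. ] [ 2 11 16] [577.  246.9  29.7] y from arbor 159.2 x 41.6
[263.4 236.5] [ 5 16 61] [531.9 183.3  33.7] y from arbor 108.9 x -18.0
[367.9 261.8] [48  5 51] [529.4  95.2  28.9] y from arbor 24.2 x -42.4
[202.2 264.2] [ 4  6 18] [493.6 225.5  29.1] y from arbor 159.3 x -44.5
[239.2 268.9] [ 5 15 51] [497.1 195.4  29.4] y from arbor 129.3 x -48.6
[297.1 262.6] [58  6 73] [514.2 150.9  28.9] y from arbor 81.9 x -43.1
tab 99.58565000000002 0.2033999999999795
```

Emit:
servo_tool(
  motion=[
    {"travel": [0.0016, -0.0074, 0.08], "rot": [0, 0, 0], "hand": 0.6},
    {"travel": [0, 0, 0.1], "rot": [0, 0, 0], "hand": 0.6},
    {"travel": [0, 0, 0.08], "rot": [0, 0, 0], "hand": 0.6},
    {"travel": [0, 0, 0.04], "rot": [0, 0, 0], "hand": 0.6},
    {"travel": [0, 0, 0], "rot": [0, 0, 0], "hand": 0.6},
    {"travel": [0, 0, 0], "rot": [0, 0, 0], "hand": 0.6},
    {"travel": [0, 0, 0], "rot": [0, 0, 0], "hand": 0.6},
  ],
)

```text
clock: 14.68
position: [553.1, 179.0, 20.4]
ee_rot: [0.992, 0.126, 0.001, -0.0]
contact_force: [-0.1, 0.2, 0.4]
gripper_width: 51.5
grasp_force: 0.0
```

Emit:
servo_tool(
  motion=[
    {"travel": [0, 0, 0], "rot": [0, 0, 0], "hand": 0.4},
    {"travel": [0, 0, 0], "rot": [0, 0, 0], "hand": 0.3},
    {"travel": [0, 0, 0], "rot": [0, 0, 0], "hand": 0.1},
    {"travel": [0, 0, 0], "rot": [0, 0, 0], "hand": 0},
    {"travel": [0, 0, 0], "rot": [0, 0, 0], "hand": 0},
    {"travel": [0, 0, 0], "rot": [0, 0, 0], "hand": 0},
    {"travel": [0, 0, 0], "rot": [0, 0, 0], "hand": 0},
    {"travel": [0, 0, 0], "rot": [0, 0, 0], "hand": 0},
    {"travel": [0, 0, 0], "rot": [0, 0, 0], "hand": 0},
  ],
)

```text
clock: 15.43
position: [552.4, 178.8, 20.2]
ee_rot: [0.992, 0.126, 0.001, 0.0]
contact_force: [-0.9, -2.5, 6.5]
gripper_width: 10.3
grasp_force: 59.4
```

Gripped. Pulling 30 mm along tool -y.

Emit:
servo_tool(
  motion=[
    {"travel": [0, -0.03, 0], "rot": [0, 0, 0], "hand": 0},
    {"travel": [0, -0.03, 0], "rot": [0, 0, 0], "hand": 0},
    {"travel": [0, -0.03, 0], "rot": [0, 0, 0], "hand": 0},
    {"travel": [0, -0.03, 0], "rot": [0, 0, 0], "hand": 0},
    {"travel": [0, 0, 0], "rot": [0, 0, 0], "hand": 0},
    {"travel": [0, 0, 0], "rot": [0, 0, 0], "hand": 0},
    {"travel": [0, 0, 0], "rot": [0, 0, 0], "hand": 0},
  ],
)

```text
clock: 16.02
position: [545.2, 206.9, 20.2]
ee_rot: [0.992, 0.126, 0.0, 0.001]
contact_force: [1.7, -5.5, 5.4]
gripper_width: 11.0
grasp_force: 59.3
```

```bash
cat > t.py <<'E'
from h import *
A=np.array([576.4,82.3]); Y=np.array([-.249,.9685])
s=sensors.read_state(); print(np.round(s["position"],1),s["gripper_width"],s["grasp_force"],np.round(s["contact_force"],1),"tcp y",(np.array(s["position"])[:2]-A)@Y)
im,w=cloud("wrist"); np.savez("w_end",im=im,w=w)
save("w_end"+str(int(s["clock"]*100)),im)
E
python3 t.py
```

```text
[545.2 206.9  20.2] 11.00764223893793 59.34559106826782 [ 1.7 -5.5  5.4] tcp y 128.49935568404084
```

Emit:
servo_tool(
  motion=[
    {"travel": [0, -0.0026, 0], "rot": [0, 0, 0], "hand": 0},
    {"travel": [0, 0, 0], "rot": [0, 0, 0], "hand": 0},
    {"travel": [0, 0, 0], "rot": [0, 0, 0], "hand": 0},
    {"travel": [0, 0, 0], "rot": [0, 0, 0], "hand": 0},
    {"travel": [0, 0, 0], "rot": [0, 0, 0], "hand": 0},
    {"travel": [0, 0, 0], "rot": [0, 0, 0], "hand": 0},
  ],
)

```text
clock: 16.57
position: [545.1, 207.4, 20.2]
ee_rot: [0.992, 0.126, 0.0, 0.001]
contact_force: [1.5, -5.5, 5.8]
gripper_width: 10.5
grasp_force: 59.3
```

```bash
python3 t.py; cp pics/w_end1*.png /tmp/ ; ls pics
python3 - <<'E'
from h import *
f=np.load("w_end.npz"); im,w=f["im"],f["w"]; A=np.array([576.4,82.3]); Y=np.array([-.249,.9685]); X=np.array([.9685,.249])
y=(w[...,:2]-A)@Y; x=(w[...,:2]-A)@X; 
m=(im.min(-1)>140)&(abs(w[...,2]-30)<5)
n,l,st,c=cv2.connectedComponentsWithStats(m.astype(np.uint8))
for i in range(1,n):
    if 5<st[i,4]<200: print("mark?",c[i].round(),y[l==i].mean().round(1),x[l==i].mean().round(1))
# shutter plate end near the arbor: y extent at z~33-36
q=(abs(x)<22)&(w[...,2]>32)&(w[...,2]<38)&(y>20)&(y<170); print("plate y",np.percentile(y[q],[.5,50,99.5]).round(1))
d=(abs(x-12)<5)&(w[...,2]>44)&(w[...,2]<72)&(abs(y-129)<25); print("tab front y",np.percentile(y[d],[1,50,99]).round(1))
q=w[(np.hypot(w[...,0]-576.4,w[...,1]-82.3)<36)&(w[...,2]>45)&(w[...,2]<56)]; print("wheel z",np.median(q[:,2]),cv2.minEnclosingCircle(q[:,:2].astype(np.float32)))
save("final",im)
E
```

```text
[545.1 207.4  20.2] 10.52056554345709 59.333783984184265 [ 1.5 -5.5  5.8] tcp y 128.91585249595303
arbz.png
held.png
side0.png
top0.png
w_arb.png
w_c.png
w_end1601.png
w_end1656.png
w_gr.png
w_tab.png
wz.png
mark? [277. 174.] 129.3 47.1
mark? [219. 184.] 159.4 41.8
mark? [335. 184.] 99.3 41.8
mark? [516. 204.] 2.7 31.1
mark? [277. 336.] 129.3 -53.1
plate y [ 41.4  80.9 140.1]
tab front y [110.7 128.9 147.5]
wheel z 50.6820358667876 ((575.3701171875, 83.51480102539062), 32.82252502441406)
```

View pics/final.png

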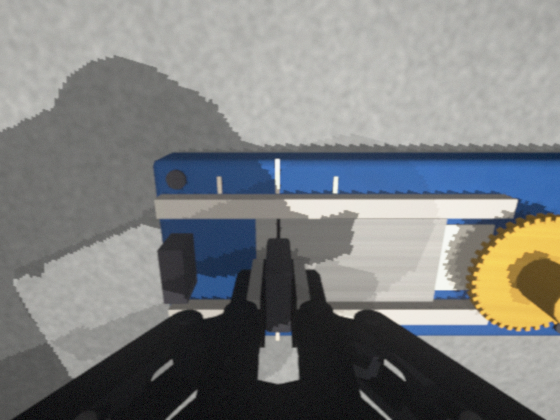

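The tab at (278,265) is gripped and lines up with the long middle marks at (277,174) and (277,336), within about 0.4 mm. The wheel is seated. Handing in.

```bash
python3 -c "
from bench import job_done
print(job_done())"
```

```text
the job is handed in; nothing more can be done
None
```

The job is handed in at about 17 s: the large wheel rests on the arbor's shoulder and is released, and the gripper still holds the shutter tab about 0.4 mm short of the long middle mark.

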